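Stand the toppled card stand up and slide it back to the caddy

TASK

The table card stand has been knocked onto its back on the canteen table: push its foot over so that it stands up again clear of the caddy, then push it back along the table until the whole width of its back is flat against the front of the wooden caddy. Only push it, never pick it up, and leave the cups, bowl, dish, bottle and jar around it undisturbed.

Things in the scene. Friction and masses are not known exactly. Their poses are not given: they have to be found in the camera images.
- stand: L-shaped table card stand, loose, 0.25 to 0.5 kg. Upright: z up, x to its back; dark wooden foot at x -75 to 0, y -55 to 55, z 0 to 20 mm; white panel on it at x -5 to 0 mm, 110 mm wide, up to z 90 mm. Its back (x = 0) is one plane. Origin: middle of the lower rear edge (heel). At the start it lies on its back: panel flat on the table, its z level, roughly towards the caddy; foot on edge, 75 mm high
- toe (a point): middle of the foot's front upper edge (stand x -75, z 20 mm). At the start it is the high edge, 75 mm up, on the panel's side. Pushing the foot near it, away from the panel (from over the panel), turns the stand about its heel with under 3 N; past about 35 degrees it falls onto its foot by itself. The foot holds most of the mass
- caddy: wooden napkin and condiment caddy, fixed, beyond the stand as seen from the robot: 130 mm deep (x), 260 mm wide (y), walls 60 mm tall, contents up to 85 mm. Origin: middle of the flat front face, which is towards the robot, at table height; x points from that face into the caddy, y along it, z up. Stand home: its origin on this face, its x along the caddy's x
- cup_a: clear plastic cup, 72 mm across, 85 mm tall, loose, a bystander; origin at the centre of its underside
- cup_b: second clear plastic cup, 72 mm across, 85 mm tall, loose, a bystander; origin at the centre of its underside
- bowl: white bowl, 130 mm across, 55 mm tall, loose, a bystander; origin at the centre of its underside
- sauce: amber sauce bottle, 52 mm across, 150 mm tall, loose, a bystander; origin at the centre of its underside
- dish: small white dish, 90 mm across, 25 mm tall, loose, a bystander; origin at the centre of its underside
- jar: glass jar with white cap, 60 mm across, 80 mm tall, loose, a bystander; origin at the centre of its underside
Things that resemble listed ones, but are neither listed nor needed, are in the scene too. What is shaped like the stand but red is not meant.

How it is judged:
On the way:
1. the stand is upright on its foot, still clear of the caddy (angle between stand's own z axis and vertical below 0.1 rad and x of stand in the frame of caddy below -0.02 m), for 0.2 s.
At the end, for the whole second after the job is handed in: the stand is upright (within 0.1 rad) on the table and at rest, the middle of its back within 10 mm of the caddy's front face, turned less than 0.1 rad from square, its whole width before the face (sideways offset below 78 mm) (angle between stand's own z axis and vertical below 0.1 rad and height (world z) of stand below 0.005 m and x of stand in the frame of caddy between -0.01 and 0.006 m and y of stand in the frame of caddy between -0.078 and 0.078 m and angle between the x axis of stand and the x axis of caddy, either way round below 0.1 rad and linear speed of stand below 0.02 m/s); the robot touches nothing.
It fails at once if the stand is picked up (its heel more than 30 mm above the table) (height (world z) of stand above 0.03 m).
It fails at once if a bystander is shoved more than 25 mm (distance of any of cup_a, cup_b, bowl, sauce, dish, jar from where it was at the start of the episode above 0.025 m).
It fails at once if a bystander is tipped (angle between any of cup_a, cup_b, bowl, sauce, dish, jar's own z axis and vertical above 0.4 rad).
It also fails if it takes over 45 s, if anything falls off the work surface, if the arm or the gripper's body presses on something with over 40 N, if the wrist force passes 120 N, or if a joint passes its speed limit or range.

ROBOT

A 7-joint arm with a two-finger parallel gripper is mounted at the origin on the work surface. World frame = base frame: x ahead of the robot, y to its left, z up, the work surface at z = 0. Lengths are in m, angles in rad, forces in N, time in s.
With the tool pointing down it reaches from about 0.425 to 0.875 m from the base axis. Payload 8.4 kg.
Tool frame: the origin (TCP) lies between the finger pads; the fingertips stand 17 mm ahead of it and the grasp point (between the pads) lies 2 mm behind it; z points along the fingers, y is the direction in which the jaws open and shut (so a half turn about z gives the same grasp; the last joint's range is limited). The gripper opens to 85 mm and grips with 20 to 120 N. Pads are 22 mm wide; open, the fingers measure 114 mm over their backs; the gripper's body (76 mm by 85 mm) begins 54 mm behind the grasp point. The pads swing forward as they close: fully open they stand 13 mm farther back than shut.
Start: joints at [-1.31, 0.333, 0.04, 1.465, -0.013, 1.343, -0.059], TCP at [0.229, 0.608, 0.248] pointing down, gripper open.
Joint ranges: [-2.58, 2.58], [-0.38, 2.09], [-1.3, 1.39], [0.25, 2.4], [-1.5, 4.64], [0.08, 2.09], [-2.65, 2.65]. Speed limits (rad/s): [2.22, 2.22, 2.79, 2.79, 3.14, 3.14, 3.14].

INTERFACE

Orientations are given as a rotation vector (axis times angle).
In Python, from bench import ctrl, optics gives the robot as it stands.
- The arm moves only by the shell command python3 -m inch 'ROWS' [FORCE]. ROWS is JSON, one flat list of numbers, 7 for each row, row after row: the shift along the tool's x, y, z in m, then the turn, a rotation vector about the tool's x, y, z in rad, then the gripper command: -1 is shut, 1 is fully open, values between are in proportion. A call has exactly 5 rows; each row is the pose to reach, as a shift and turn from the pose commanded when the call began, along the tool's axes at that moment; what a row does not reach only later rows make up. A row lasts 1/8 s, in which the tool goes at most 62.5 mm and 10.7 degrees, less where a joint would pass 70% of its speed; a pose out of reach is approached as far as the arm can. A call with a gripper value outside its range is refused whole. The fingers move at their own pace and stop on an object; FORCE is the grip in N (left out, the last holds). Time passes only in rows, so rows that repeat a pose let the fingers close, or fill a call up. It gives the time, the measured TCP pose, the force and the opening at its end, in the units of the state.
- ctrl.get_state(): the state, without advancing time (a new reading comes with each control period).
- optics.get_image(name): name is "scene" or "side" or "wrist"; returns the picture (384x512x3 uint8, red, green, blue); there is no depth.
- optics.get_calibration(name): a dict with "mtx" (3x3 intrinsics, pixels), "T" (4x4, takes a point from camera to world coordinates); the wrist camera has in their place "T_tool_cam" (4x4, takes a point from camera to tool coordinates, whose origin is the TCP and whose axes are the flange's). Camera axes: x right, y down, z forward; pixel columns grow to the right and rows downward; lengths in m; the calibration is good to about 2 mm. A picture is of the moment at which its call begins: read the wrist's pose just before it. get_calibration takes no time and is no camera call.
- ctrl.hand_in(): hands the job in, once; it reports no verdict.
The state is a dict: "clock": time; "q": joint angles; "qvel": joint speeds; "effort": joint torques, N m; "tool_pos": TCP position; "eef_rot": TCP orientation; "ft_force": force on the tool from outside, world axes, zero at the start; "moment": the same for the moment, N m; "width": finger opening in m.
Only numpy, scipy, OpenCV 4.12 (cv2) and the standard library are available. Lean on these libraries where they do the work, as an engineer would, in place of code of your own. Each camera call takes 0.05 s, during which the arm holds its last target.

## Working session

There is one attempt and no reset: what is moved stays moved. The work goes in short steps, Python scripts to look and compute and a shell command to move; the robot and the scene stay as the last step left them, time stands still between calls to the robot, and variables do not carry over. Pictures are saved under pics/ and viewed, and the job is handed in when it is done.

```bash
ls; mkdir -p pics
python3 - <<'E'
from bench import ctrl,optics
import cv2,numpy as np
s=ctrl.get_state();print({k:np.round(v,3).tolist() for k,v in s.items()})
for n in("scene","side","wrist"):
    cv2.imwrite(f"pics/{n}0.png",optics.get_image(n)[:,:,::-1]);c=optics.get_calibration(n);print(n,{k:np.round(v,4).tolist() for k,v in c.items()})
E
```

```text
pics
{'clock': 0.0, 'q': [-1.31, 0.334, 0.04, 1.466, -0.013, 1.343, -0.059], 'qvel': [-0.002, 0.0, 0.001, 0.0, -0.001, 0.002, 0.002], 'effort': [0.0, -65.854, 1.366, -40.558, 0.017, 0.012, 0.0], 'tool_pos': [0.229, 0.608, 0.247], 'eef_rot': [-0.562, -3.091, 0.003], 'ft_force': [0.472, 0.978, 0.299], 'moment': [0.075, -0.011, -0.054], 'width': 0.085}
scene {'mtx': [[347.0832, 0.0, 262.4667], [0.0, 347.0832, 190.6528], [0.0, 0.0, 1.0]], 'T': [[0.6806, 0.4028, -0.612, 0.9723], [0.7325, -0.3908, 0.5574, -0.465], [-0.0146, -0.8277, -0.5611, 0.5472], [0.0, 0.0, 0.0, 1.0]]}
side {'mtx': [[359.2216, 0.0, 258.5654], [0.0, 359.2216, 188.9852], [0.0, 0.0, 1.0]], 'T': [[-0.9057, -0.2319, 0.3548, 0.2146], [-0.4234, 0.5348, -0.7313, 0.5497], [-0.0201, -0.8126, -0.5825, 0.5011], [0.0, 0.0, 0.0, 1.0]]}
wrist {'mtx': [[270.4958, 0.0, 257.6407], [0.0, 270.4958, 190.113], [0.0, 0.0, 1.0]], 'T_tool_cam': [[-0.0006, -0.9625, -0.2712, 0.0693], [1.0, -0.0011, 0.0016, 0.0006], [-0.0019, -0.2712, 0.9625, -0.1243], [0.0, 0.0, 0.0, 1.0]]}
```

View pics/scene0.png

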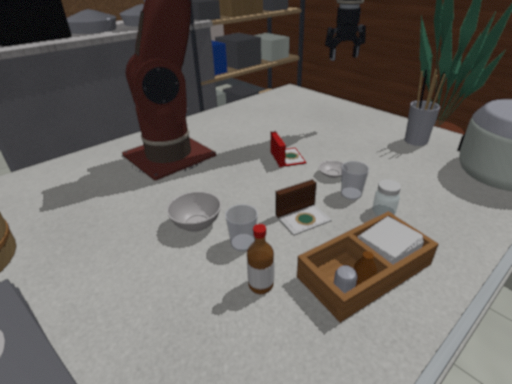

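View pics/side0.png

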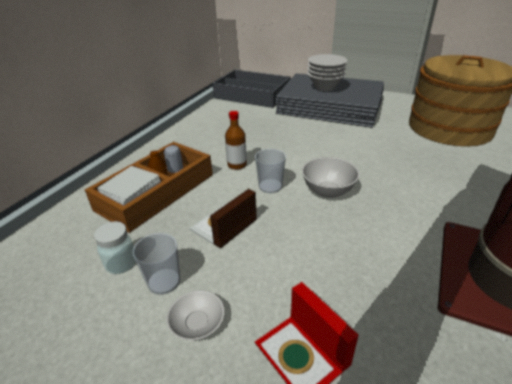

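View pics/wrist0.png

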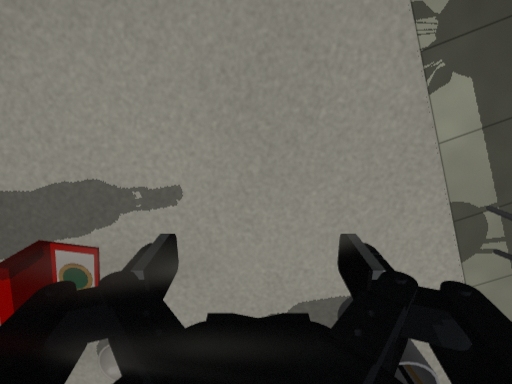

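Scene view: the dark-wood stand has its foot at (296,199) and its panel at (305,219). The caddy is at (368,262), the bottle at (261,265), cups at (242,228) and (354,180), the bowl at (194,212), the dish at (332,170) and the jar at (387,198).
Side view: stand at (230,217), caddy at (150,185).
Candidates for the stand: dark-wood at scene (296,205) / side (230,217), and red at scene (285,150) / side (310,340). I choose the dark-wood one, since red is excluded. Next is the close crop.

Run:
```python
import cv2,numpy as np
a=cv2.imread("pics/scene0.png")[160:320,230:450];b=cv2.imread("pics/side0.png")[130:290,80:300]
o=np.vstack([cv2.resize(a,(800,582),interpolation=3)[:, :]])
cv2.imwrite("pics/c1.png",o);cv2.imwrite("pics/c2.png",cv2.resize(b,(800,582),interpolation=3))
```

```text
(no output)
```

View pics/c1.png

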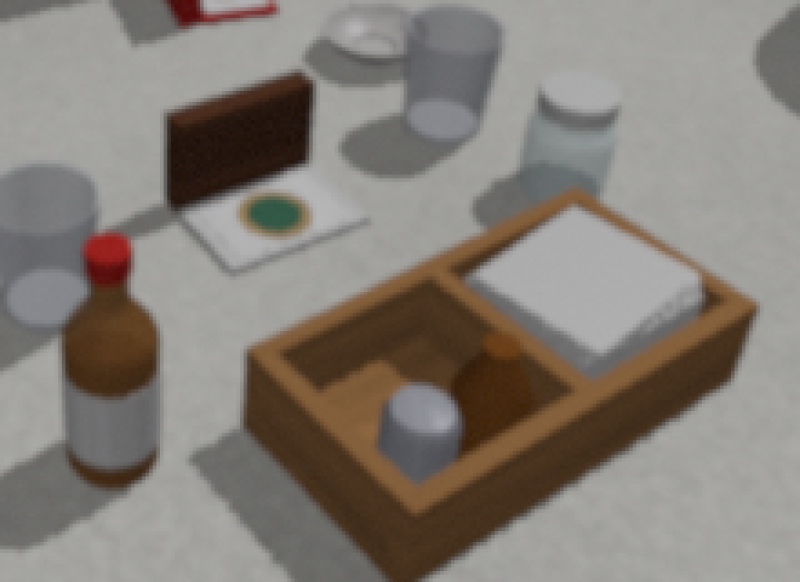

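View pics/c2.png

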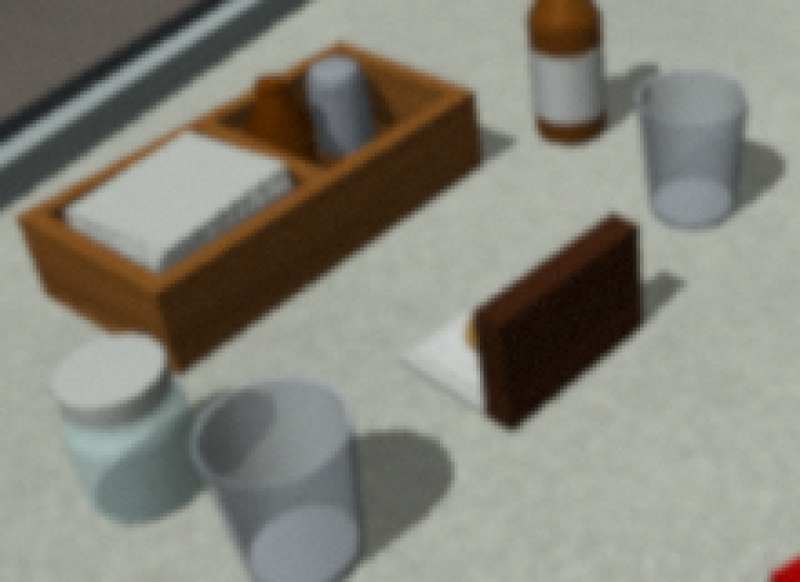

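```bash
cat > h.py <<'E'
import numpy as np
from bench import ctrl,optics
def ray(n,u,v,z,cal=None):
    c=optics.get_calibration(n);T=np.array(c["T"]);d=T[:3,:3]@np.linalg.inv(c["mtx"])@[u,v,1]
    return T[:3,3]+d*(z-T[2,3])/d[2]
def proj(n,p):
    c=optics.get_calibration(n);T=np.linalg.inv(c["T"]);q=np.array(c["mtx"])@(T[:3,:3]@p+T[:3,3]);return q[:2]/q[2]
def tool():
    from scipy.spatial.transform import Rotation as R
    s=ctrl.get_state();return np.array(s["tool_pos"]),R.from_rotvec(s["eef_rot"]).as_matrix(),s
E
python3 - <<'E'
from h import *
def S(n,l,u,v,z):
    o=(230,160) if n=="scene" else (80,130)
    print(n,l,np.round(ray(n,o[0]+u/3.636,o[1]+v/3.636,z)[:2],4))
S("scene","panelfarL",235,271,.003);S("scene","panelfarR",369,219,.003)
S("scene","footTopL(panel side)",168,116,.075);S("scene","footTopR",313,84,.075)
S("scene","footTop back R",300,72,.075)
S("scene","foot join L",168,205,.005)
S("side","foot bottom near",513,429,0);S("side","foot bottom far",641,325,0)
S("side","foot top near robotside",510,320,.075);S("side","foot top far",640,228,.075)
S("side","foot top near caddyside",475,308,.075);S("side","foot top far caddyside",612,213,.075)
S("scene","caddyL",247,355,.06);S("scene","caddyR",577,188,.06)
S("side","caddy top near",160,292,.06);S("side","caddy top far",474,94,.06)
S("side","caddy bot near",180,371,.0);S("side","caddy bot far",480,160,.0)
S("scene","cupb base",442,120,0);S("scene","cupa base",47,298,0);S("scene","bottle base",112,465,0);S("scene","jar base",562,195,0)
S("scene","cupb rim",452,32,.085);S("scene","cupa rim",47,190,.085);S("scene","jar cap",580,93,.08);S("scene","dish",368,30,.025)
S("side","cupb base",303,550,0);S("side","cupa base",693,200,0);S("side","bottle base",572,125,0);S("side","jar cap",110,368,.08)
for n,u,v in(("scene",194,205),("side",330,170)):print("bowl rim",ray(n,u,v,.055)[:2])
for n,u,v in(("scene",285,152),("side",295,345)):print("red",ray(n,u,v,.03)[:2])
E
```

```text
scene panelfarL [0.566  0.0048]
scene panelfarR [0.5929 0.1094]
scene footTopL(panel side) [0.4842 0.0242]
scene footTopR [0.5258 0.123 ]
scene footTop back R [0.5096 0.1284]
scene foot join L [0.4891 0.0201]
side foot bottom near [0.5032 0.129 ]
side foot bottom far [0.4769 0.0238]
side foot top near robotside [0.4999 0.1256]
side foot top far [0.4733 0.0284]
side foot top near caddyside [0.5211 0.1246]
side foot top far caddyside [0.4939 0.0218]
scene caddyL [ 0.6588 -0.0894]
scene caddyR [0.7036 0.1672]
side caddy top near [0.696  0.1668]
side caddy top far [ 0.6494 -0.0826]
side caddy bot near [0.7005 0.166 ]
side caddy bot far [ 0.6567 -0.0915]
scene cupb base [0.5554 0.2475]
scene cupa base [ 0.4987 -0.0975]
scene bottle base [ 0.6255 -0.1583]
scene jar base [0.6675 0.2304]
scene cupb rim [0.5602 0.2342]
scene cupa rim [ 0.4999 -0.0934]
scene jar cap [0.6615 0.2356]
scene dish [0.4576 0.2793]
side cupb base [0.5559 0.2426]
side cupa base [ 0.4999 -0.106 ]
side bottle base [ 0.619  -0.1584]
side jar cap [0.6556 0.2393]
bowl rim [ 0.36606    -0.13537671]
bowl rim [ 0.36796759 -0.14271202]
red [0.29784212 0.24882032]
red [0.29608525 0.27733497]
```

```bash
cat >> h.py <<'E'
def go(x,y,z,yd):
    "needed shift & turn about tool z to reach TCP x,y,z with tool y along direction yd deg, tool down"
    from scipy.spatial.transform import Rotation as R
    p,M,s=tool();a=np.radians(yd);Y=np.array([np.cos(a),np.sin(a),0]);Z=np.array([0,0,-1.]);G=np.stack([np.cross(Y,Z),Y,Z],1)
    print("at",np.round(p,4),"shift",np.round(M.T@(np.array([x,y,z])-p),4),"turn",np.round(R.from_matrix(M.T@G).as_rotvec(),4),"F",np.round(s["ft_force"],2),"w",round(s["width"],4),"t",round(s["clock"],2))
E
python3 -c "
from h import *
go(.546,.0625,.2,76)"
python3 -m inch '[-0.048,-0.040,0,0,0,-0.02,0, -0.096,-0.08,0,0,0,-0.05,0, -0.144,-0.12,0,0,0,-0.08,0, -0.192,-0.16,0,0,0,-0.115,0, -0.24,-0.2,0,0,0,-0.115,0]'
python3 -c "
from h import *
go(.546,.0625,.2,76)"
```

```text
at [0.2287 0.6081 0.2476] shift [-0.489  -0.3989  0.0481] turn [-0.0012 -0.     -0.1155] F [-0.03 -0.21  0.57] w 0.0858 t 0.15
clock: 0.78
tool_pos: [0.3838, 0.3346, 0.2483]
eef_rot: [-0.383, -3.118, -0.0]
ft_force: [0.4, -0.0, 0.1]
width: 0.0426
at [0.3838 0.3346 0.2483] shift [-0.2233 -0.2248  0.0482] turn [ 0.0002 -0.      0.    ] F [ 0.4  -0.01  0.13] w 0.0426 t 0.78
```

```bash
python3 -m inch '[-0.044,-0.044,0,0,0,0,0, -0.088,-0.088,0,0,0,0,0, -0.132,-0.132,0,0,0,0,0, -0.176,-0.178,0,0,0,0,0, -0.219,-0.222,0.02,0,0,0,0]'
python3 -m inch '[0,0,0,0,0,0,0, 0,0,0,0,0,0,0, 0,0,0,0,0,0,0, 0,0,0,0,0,0,0, 0,0,0,0,0,0,0]'
python3 - <<'E'
from h import *
import cv2
go(.546,.0625,.065,76)
for n in("scene","wrist"): cv2.imwrite(f"pics/{n}1.png",optics.get_image(n)[:,:,::-1])
E
```

```text
clock: 1.4
tool_pos: [0.5416, 0.0691, 0.2304]
eef_rot: [0.383, 3.115, 0.002]
ft_force: [0.7, 0.4, -1.3]
width: 0.0427
clock: 2.02
tool_pos: [0.54, 0.0716, 0.2295]
eef_rot: [0.382, 3.118, 0.001]
ft_force: [0.1, 0.8, 0.5]
width: 0.0428
at [0.54   0.0716 0.2295] shift [-0.008  -0.0074  0.1645] turn [0.0004 0.0002 0.0007] F [0.06 0.83 0.53] w 0.0428 t 2.02
```

View pics/wrist1.png

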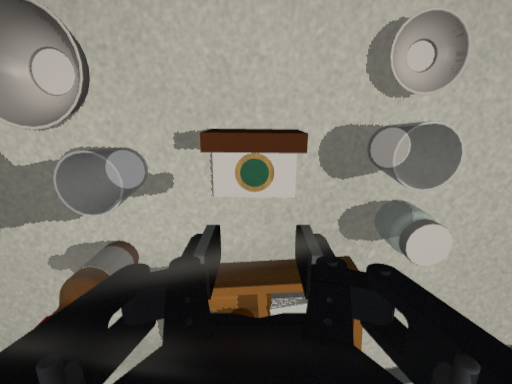

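View pics/scene1.png

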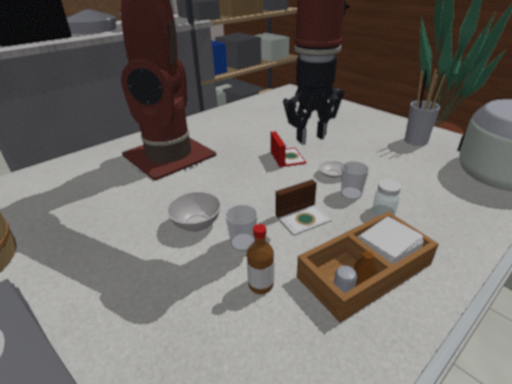

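The wrist view shows the stand square to the tool: foot top edges from (201,131) to (307,131), and the panel's far edge from (213,197) to (296,196). I'll check the position against this view.

```bash
cat >> h.py <<'E'
def wray(u,v,z,p=None,M=None):
    if p is None:p,M,_=tool()
    c=optics.get_calibration("wrist");T=np.array(c["T_tool_cam"]);d=M@T[:3,:3]@np.linalg.inv(c["mtx"])@[u,v,1];o=p+M@T[:3,3]
    return o+d*(z-o[2])/d[2]
E
python3 - <<'E'
from h import *
for u,v,z in((201,131,.075),(307,131,.075),(201,152,.075),(307,152,.075),(213,197,.005),(296,196,.005)):print(np.round(wray(u,v,z),4))
E
```

```text
[0.4755 0.0297 0.075 ]
[0.5014 0.1334 0.075 ]
[0.4957 0.0234 0.075 ]
[0.5222 0.1293 0.075 ]
[0.5634 0.0047 0.005 ]
[0.5892 0.1136 0.005 ]
```

```bash
python3 -m inch '[-0.004,-0.004,0.04,0,0,0,0, -0.004,-0.004,0.08,0,0,0,0, -0.004,-0.004,0.12,0,0,0,0, -0.004,-0.004,0.15,0,0,0,0, -0.004,-0.004,0.168,0,0,0,0]'
python3 -m inch '[0,0,0,0,0,0,0, 0,0,0,0,0,0,0, 0,0,0,0,0,0,0, 0,0,0,0,0,0,0, 0,0,0,0,0,0,0]'
python3 - <<'E'
from h import *
import cv2
go(.543,.066,.062,76)
for n in("scene","side"): cv2.imwrite(f"pics/{n}2.png",optics.get_image(n)[:,:,::-1])
a=cv2.imread("pics/scene2.png")[130:280,230:380];b=cv2.imread("pics/side2.png")[130:280,150:300]
cv2.imwrite("pics/c3.png",cv2.resize(np.hstack([a,b]),(800,400),interpolation=3))
E
```

```text
clock: 2.75
tool_pos: [0.5424, 0.066, 0.0599]
eef_rot: [-0.383, -3.117, 0.001]
ft_force: [-0.5, 0.1, 0.3]
width: 0.0429
clock: 3.38
tool_pos: [0.5432, 0.0661, 0.0617]
eef_rot: [0.384, 3.118, 0.0]
ft_force: [-0.5, -0.1, -0.2]
width: 0.0428
at [0.5432 0.0661 0.0617] shift [ 0.0002 -0.0002 -0.0003] turn [ 0.0004  0.0005 -0.0005] F [-0.53 -0.05 -0.21] w 0.0428 t 3.38
```

View pics/c3.png

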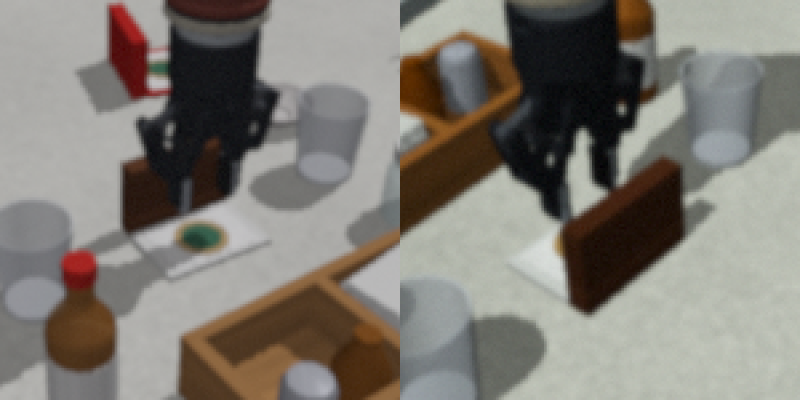

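The fingers are over the panel behind the foot, about 25 mm clear. Now I push slowly towards the robot.

```bash
python3 -m inch '[0.012,0,0,0,0,0,0, 0.022,0,0,0,0,0,0, 0.028,0,0,0,0,0,0, 0.034,0,0,0,0,0,0, 0.04,0,0,0,0,0,0]'
python3 -m inch '[0.005,0,0,0,0,0,0, 0.01,0,0,0,0,0,0, 0.015,0,0,0,0,0,0, 0.02,0,0,0,0,0,0, 0.025,0,0,0,0,0,0]'
python3 - <<'E'
from h import *
import cv2
go(.543,.066,.062,76)
for n in("scene","side"): cv2.imwrite(f"pics/{n}3.png",optics.get_image(n)[:,:,::-1])
a=cv2.imread("pics/scene3.png")[130:280,230:380];b=cv2.imread("pics/side3.png")[130:280,150:300]
cv2.imwrite("pics/c4.png",cv2.resize(np.hstack([a,b]),(800,400),interpolation=3))
E
```

```text
clock: 4.1
tool_pos: [0.5038, 0.0759, 0.0614]
eef_rot: [-0.384, -3.118, -0.0]
ft_force: [0.0, -0.3, -0.7]
width: 0.0426
clock: 4.72
tool_pos: [0.4795, 0.0819, 0.0613]
eef_rot: [-0.384, -3.118, 0.0]
ft_force: [-3.1, 0.8, 2.4]
width: 0.0429
at [0.4795 0.0819 0.0613] shift [-0.0654 -0.     -0.0007] turn [-0.0001 -0.0003 -0.0005] F [-3.06  0.84  2.43] w 0.0429 t 4.72
```

View pics/c4.png

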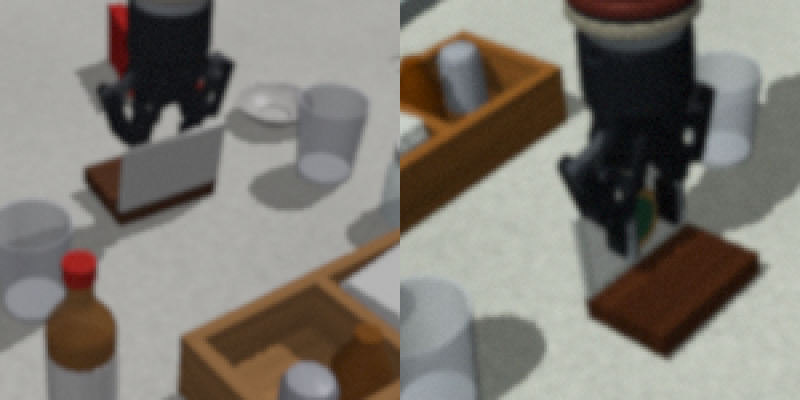

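It has turned nearly upright, and the panel is resting on the backs of the fingers. A little further lets it drop onto its foot.

```bash
python3 -m inch '[0.004,0,0,0,0,0,0, 0.008,0,0,0,0,0,0, 0.012,0,0,0,0,0,0, 0.016,0,0,0,0,0,0, 0.02,0,0,0,0,0,0]'
python3 -m inch '[0,0,0,0,0,0,0, 0,0,0,0,0,0,0, 0,0,0,0,0,0,0, 0,0,0,0,0,0,0, 0,0,0,0,0,0,0]'
python3 - <<'E'
from h import *
import cv2
go(.543,.066,.062,79.8)
for n in("scene","side"): cv2.imwrite(f"pics/{n}4.png",optics.get_image(n)[:,:,::-1])
a=cv2.imread("pics/scene4.png")[130:280,230:380];b=cv2.imread("pics/side4.png")[130:280,150:300]
cv2.imwrite("pics/c5.png",cv2.resize(np.hstack([a,b]),(800,400),interpolation=3))
E
```

```text
clock: 5.45
tool_pos: [0.4604, 0.0867, 0.0614]
eef_rot: [0.384, 3.118, 0.0]
ft_force: [0.8, -0.3, -0.3]
width: 0.0427
clock: 6.08
tool_pos: [0.4606, 0.0866, 0.0613]
eef_rot: [-0.384, -3.118, 0.0]
ft_force: [-0.4, 0.1, -0.4]
width: 0.0428
at [0.4606 0.0866 0.0613] shift [-0.0849 -0.     -0.0007] turn [-0.0001 -0.     -0.0669] F [-0.37  0.14 -0.41] w 0.0428 t 6.08
```

View pics/c5.png

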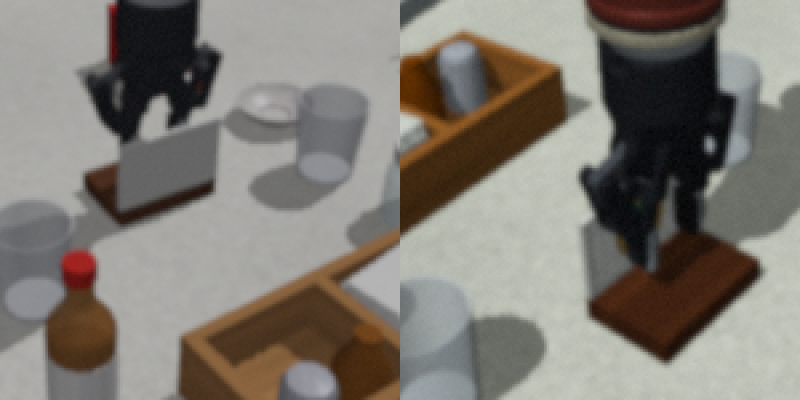

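Upright, with the panel vertical and force about 0. I'll measure where the heel is and which way the stand faces.

Run:
```python
from h import *
def S(n,l,u,v,z):
    o=(230,130) if n=="scene" else (150,130)
    if n=="side":u-=400
    print(n,l,np.round(ray(n,o[0]+u/2.667,o[1]+v/2.667,z)[:2],4))
S("scene","heelL",122,222,0);S("scene","heelR",213,191,0);S("scene","topL",119,146,.09);S("scene","topR",222,121,.09)
S("side","toe near bottom",667,360,0);S("side","toe far",761,270,0);S("side","heel near bot",590,315,0)
```

```text
scene heelL [0.4746 0.0328]
scene heelR [0.502  0.1341]
scene topL [0.4754 0.0274]
scene topR [0.5121 0.1267]
side toe near bottom [0.4319 0.1455]
side toe far [0.4062 0.0336]
side heel near bot [0.5027 0.1292]
```

```bash
python3 -m inch '[0,0,0.004,0,0,-0.03,0, 0,0,0.008,0,0,-0.067,0, 0,0,0.012,0,0,-0.067,0, 0,0,0.012,0,0,-0.067,0, 0,0,0.012,0,0,-0.067,0]'
python3 -m inch '[-0.008,0,0,0,0,0,0, -0.014,0,0,0,0,0,0, -0.021,0,0,0,0,0,0, -0.028,0,0,0,0,0,0, -0.035,0,0,0,0,0,0]'
python3 -m inch '[-0.008,0,0,0,0,0,0, -0.016,0,0,0,0,0,0, -0.024,0,0,0,0,0,0, -0.032,0,0,0,0,0,0, -0.04,0,0,0,0,0,0]'
python3 -m inch '[-0.008,0,0,0,0,0,0, -0.016,0,0,0,0,0,0, -0.024,0,0,0,0,0,0, -0.032,0,0,0,0,0,0, -0.04,0,0,0,0,0,0]'
python3 - <<'E'
from h import *
import cv2
go(.543,.066,.049,79.8)
for n in("scene","side"): cv2.imwrite(f"pics/{n}5.png",optics.get_image(n)[:,:,::-1])
a=cv2.imread("pics/scene5.png")[130:330,240:440];b=cv2.imread("pics/side5.png")[100:300,80:280]
cv2.imwrite("pics/c6.png",cv2.resize(np.hstack([a,b]),(800,400),interpolation=3))
E
```

```text
clock: 6.8
tool_pos: [0.4606, 0.0866, 0.0493]
eef_rot: [-0.279, -3.129, 0.0]
ft_force: [1.0, 1.1, 0.6]
width: 0.0426
clock: 7.42
tool_pos: [0.4952, 0.0803, 0.0491]
eef_rot: [-0.279, -3.128, 0.0]
ft_force: [-2.5, 0.1, 0.1]
width: 0.0426
clock: 8.05
tool_pos: [0.5349, 0.0733, 0.0493]
eef_rot: [-0.279, -3.129, 0.0]
ft_force: [-3.8, 0.8, 1.8]
width: 0.0428
clock: 8.68
tool_pos: [0.5743, 0.0662, 0.0493]
eef_rot: [0.279, 3.129, -0.0]
ft_force: [-3.5, -0.3, 1.0]
width: 0.0426
at [0.5743 0.0662 0.0493] shift [ 0.0308 -0.0058  0.0003] turn [-0.      0.      0.0002] F [-3.51 -0.33  1.  ] w 0.0426 t 8.68
```

View pics/c6.png

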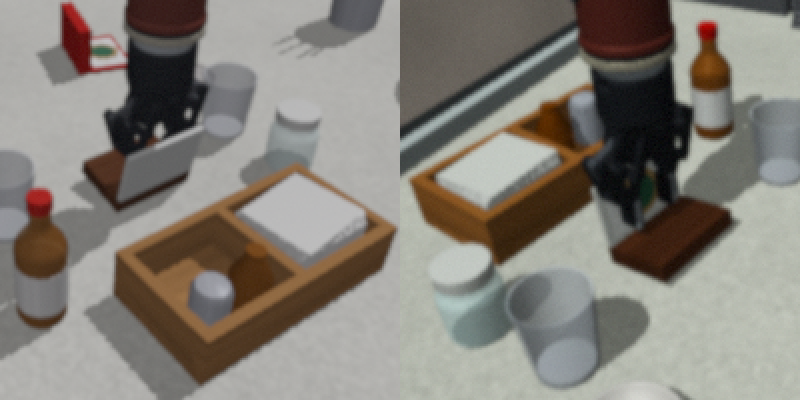

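Run:
```python
import cv2,numpy as np
a=cv2.imread("pics/scene5.png")[180:240,275:350];b=cv2.imread("pics/side5.png")[170:245,170:255]
cv2.imwrite("pics/c7.png",np.hstack([cv2.resize(a,(400,320),interpolation=3),cv2.resize(b,(363,320),interpolation=3)]))
```

```text
(no output)
```

View pics/c7.png

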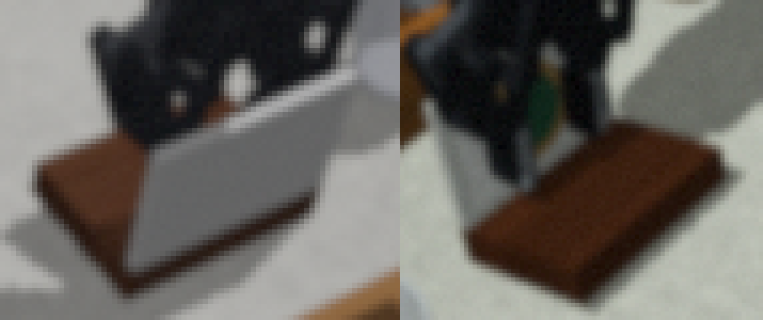

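The close crop shows the stand leaning forward about 15°, with the front of the foot lifted: my push was too high. I'll back off slowly so it settles, then push low on the foot's front face instead.

```bash
python3 -m inch '[0.004,0,0,0,0,0,0, 0.008,0,0,0,0,0,0, 0.012,0,0,0,0,0,0, 0.016,0,0,0,0,0,0, 0.020,0,0,0,0,0,0]'
python3 -m inch '[0.006,0,0,0,0,0,0, 0.01,0,-0.01,0,0,0,0, 0.01,0,-0.04,0,0,0,0, 0.01,0,-0.07,0,0,0,0, 0.01,0,-0.08,0,0,0,0.3]'
python3 - <<'E'
from h import *
import cv2
for n in("scene","side","wrist"): cv2.imwrite(f"pics/{n}6.png",optics.get_image(n)[:,:,::-1])
go(.543,.066,.049,79.8)
a=cv2.imread("pics/scene6.png")[180:240,275:350];b=cv2.imread("pics/side6.png")[170:245,170:255]
cv2.imwrite("pics/c8.png",np.hstack([cv2.resize(a,(400,320),interpolation=3),cv2.resize(b,(363,320),interpolation=3)]))
E
```

```text
clock: 9.4
tool_pos: [0.5538, 0.07, 0.0494]
eef_rot: [0.279, 3.129, 0.0]
ft_force: [0.1, -0.4, 0.7]
width: 0.0428
clock: 10.02
tool_pos: [0.5452, 0.0718, 0.1317]
eef_rot: [0.279, 3.126, 0.002]
ft_force: [-0.0, 0.9, -0.4]
width: 0.0554
at [0.5442 0.0717 0.1293] shift [ 0.0002 -0.0059  0.0803] turn [0.0004 0.0003 0.0003] F [ 0.24  0.38 -0.77] w 0.0555 t 10.18
```

View pics/c8.png

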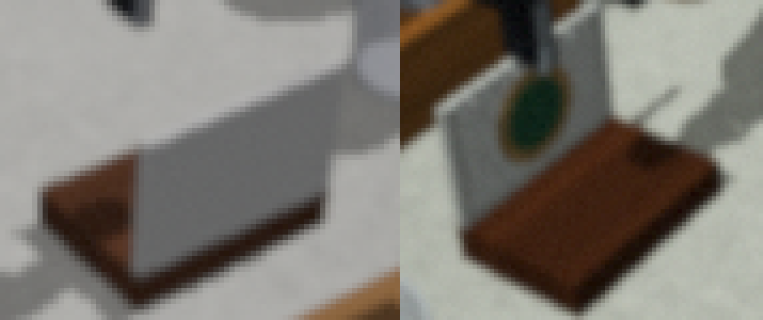

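View pics/wrist6.png

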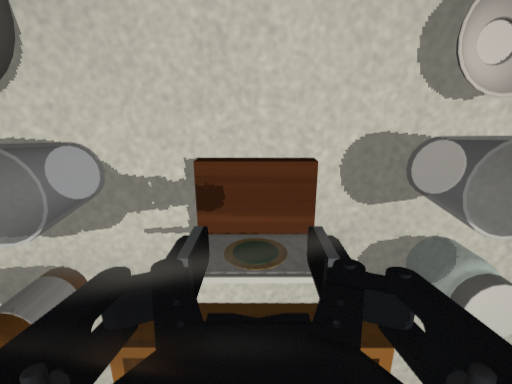

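It has settled upright, square to the tool, and well clear of the caddy. In the wrist view the foot's front top edge runs from (196,158) to (316,158).

Run:
```python
from h import *
A=wray(196,158,.02);B=wray(316,158,.02);print(A,B,np.degrees(np.arctan2(B[1]-A[1],B[0]-A[0])))
for u,v in((135,307),(322,217)):print("heel",ray("scene",275+u/5.333,180+v/5.333,0)[:2])
m=(A+B)/2;n=np.array([.984,-.178])
t=m[:2]-n*.04;go(t[0],t[1],.13,79.8);print((m[:2]+.075*n-np.array([.678,.039]))@n)
```

```text
[0.50314678 0.02591482 0.02      ] [0.5216709 0.1284447 0.02     ] 79.7588180322132
heel [0.58017203 0.00910234]
heel [0.59858782 0.11805995]
at [0.5442 0.0717 0.1293] shift [ 0.0722 -0.0002 -0.0007] turn [0.0004 0.0003 0.0003] F [ 0.24  0.38 -0.77] w 0.0555 t 10.18
-0.09474219820719706
```

```bash
python3 -m inch '[0.03,0,0,0,0,0,0.3, 0.06,0,0,0,0,0,0.3, 0.073,0,0,0,0,0,0.3, 0.073,0,0.02,0,0,0,0.3, 0.073,0,0.05,0,0,0,0.3]'
python3 -m inch '[0,0,0.02,0,0,0,0.3, 0,0,0.04,0,0,0,0.3, 0,0,0.052,0,0,0,0.3, 0,0,0.058,0,0,0,0.3, 0,0,0.058,0,0,0,0.3]'
python3 - <<'E'
from h import *
import cv2
go(.6,.06,.019,79.8)
cv2.imwrite("pics/wrist7.png",optics.get_image("wrist")[:,:,::-1]);cv2.imwrite("pics/side7.png",optics.get_image("side")[:,:,::-1])
E
```

```text
clock: 10.8
tool_pos: [0.4732, 0.0848, 0.079]
eef_rot: [0.278, 3.128, 0.001]
ft_force: [-0.5, 0.3, -0.6]
width: 0.0555
clock: 11.42
tool_pos: [0.4724, 0.0844, 0.0212]
eef_rot: [-0.279, -3.129, 0.0]
ft_force: [0.4, -0.9, -0.6]
width: 0.0556
at [0.4724 0.0844 0.0212] shift [-0.1299 -0.0015  0.0022] turn [-0.0003 -0.0002  0.0001] F [ 0.43 -0.88 -0.64] w 0.0556 t 11.43
```

View pics/side7.png

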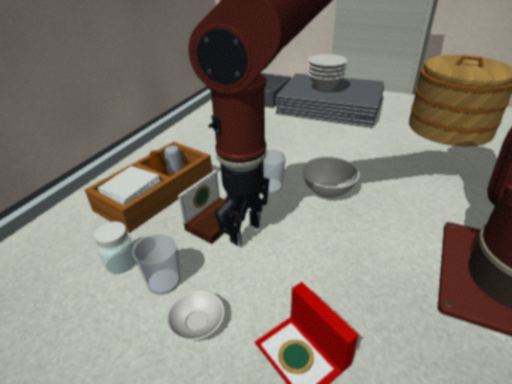

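The fingers are low in front of the foot and nothing else is close. Now the low push.

```bash
python3 -m inch '[-0.01,0,0.002,0,0,0,0.3, -0.02,0,0.002,0,0,0,0.3, -0.026,0,0.002,0,0,0,0.3, -0.032,0,0.002,0,0,0,0.3, -0.04,0,0.002,0,0,0,0.3]'
python3 -m inch '[-0.008,0,0,0,0,0,0.3, -0.016,0,0,0,0,0,0.3, -0.024,0,0,0,0,0,0.3, -0.032,0,0,0,0,0,0.3, -0.04,0,0,0,0,0,0.3]'
python3 -m inch '[-0.006,0,0,0,0,0,0.3, -0.012,0,0,0,0,0,0.3, -0.018,0,0,0,0,0,0.3, -0.024,0,0,0,0,0,0.3, -0.030,0,0,0,0,0,0.3]'
python3 - <<'E'
from h import *
import cv2
for n in("scene","side"): cv2.imwrite(f"pics/{n}8.png",optics.get_image(n)[:,:,::-1])
go(.6,.06,.019,79.8)
a=cv2.imread("pics/scene8.png")[170:270,270:370];b=cv2.imread("pics/side8.png")[140:240,130:230]
cv2.imwrite("pics/c9.png",cv2.resize(np.hstack([a,b]),(800,400),interpolation=3))
E
```

```text
clock: 12.15
tool_pos: [0.5112, 0.0775, 0.0191]
eef_rot: [-0.278, -3.127, 0.0]
ft_force: [-5.5, 0.8, 4.9]
width: 0.0559
clock: 12.78
tool_pos: [0.5517, 0.0702, 0.0192]
eef_rot: [0.279, 3.129, -0.0]
ft_force: [-0.4, 0.6, -0.9]
width: 0.0554
clock: 13.4
tool_pos: [0.5811, 0.065, 0.0193]
eef_rot: [0.279, 3.129, -0.0]
ft_force: [-1.6, 0.7, -1.1]
width: 0.0555
at [0.5817 0.0649 0.0195] shift [-0.0189 -0.0015  0.0005] turn [ 0.      0.0012 -0.    ] F [0.51 0.73 0.14] w 0.0557 t 13.5
```

View pics/c9.png

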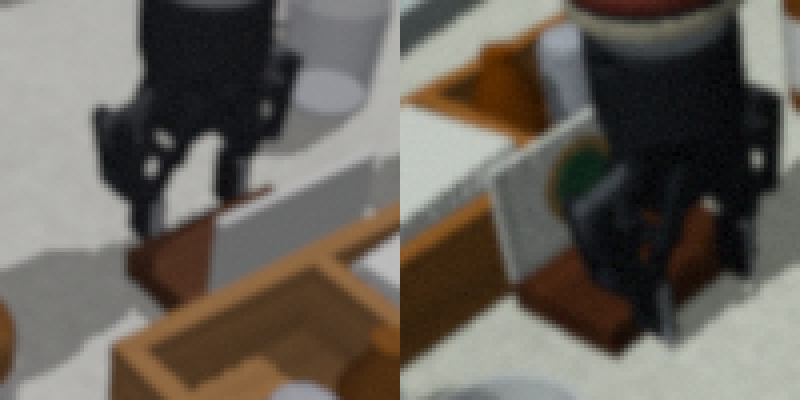

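Nearly there, with about 10–13 mm left. I continue in small steps and watch for the force to rise.

```bash
python3 -m inch '[-0.002,0,0,0,0,0,0.3, -0.004,0,0,0,0,0,0.3, -0.006,0,0,0,0,0,0.3, -0.007,0,0,0,0,0,0.3, -0.008,0,0,0,0,0,0.3]'
python3 -m inch '[-0.001,0,0,0,0,0,0.3, -0.002,0,0,0,0,0,0.3, -0.003,0,0,0,0,0,0.3, -0.004,0,0,0,0,0,0.3, -0.005,0,0,0,0,0,0.3]'
python3 - <<'E'
from h import *
import cv2
for n in("scene","side"): cv2.imwrite(f"pics/{n}9.png",optics.get_image(n)[:,:,::-1])
go(.6,.06,.019,79.8)
a=cv2.imread("pics/scene9.png")[170:270,270:370];b=cv2.imread("pics/side9.png")[140:240,130:230]
cv2.imwrite("pics/c10.png",cv2.resize(np.hstack([a,b]),(800,400),interpolation=3))
E
```

```text
clock: 14.12
tool_pos: [0.5882, 0.0639, 0.0194]
eef_rot: [-0.279, -3.129, -0.0]
ft_force: [-6.0, 0.9, 4.6]
width: 0.0559
clock: 14.75
tool_pos: [0.5926, 0.0631, 0.0193]
eef_rot: [-0.278, -3.127, -0.0]
ft_force: [-10.1, 1.9, 7.8]
width: 0.0556
at [0.5926 0.0631 0.0193] shift [-0.0078 -0.0017  0.0003] turn [ 0.     -0.0019  0.0004] F [-7.81  1.58  5.89] w 0.0557 t 14.85
```

View pics/c10.png

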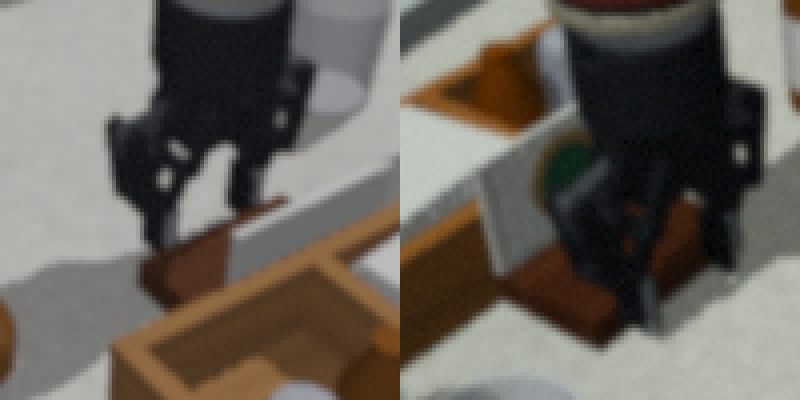

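```bash
python3 -m inch '[-0.001,0,0,0,0,0,0.3, -0.002,0,0,0,0,0,0.3, -0.003,0,0,0,0,0,0.3, -0.003,0,0,0,0,0,0.3, -0.003,0,0,0,0,0,0.3]'
python3 - <<'E'
from h import *
import cv2
for n in("scene","side"): cv2.imwrite(f"pics/{n}10.png",optics.get_image(n)[:,:,::-1])
go(.6,.06,.019,79.8)
a=cv2.imread("pics/scene10.png")[170:270,270:370];b=cv2.imread("pics/side10.png")[140:240,130:230]
cv2.imwrite("pics/c11.png",cv2.resize(np.hstack([a,b]),(800,400),interpolation=3))
E
```

```text
clock: 15.48
tool_pos: [0.5928, 0.0631, 0.0189]
eef_rot: [-0.277, -3.122, -0.001]
ft_force: [-19.6, 1.9, 15.6]
width: 0.056
at [0.5928 0.0631 0.0189] shift [-0.0076 -0.0018 -0.0001] turn [-0.0002 -0.0076  0.0007] F [-19.44   2.49  16.25] w 0.0554 t 15.57
```

View pics/c11.png

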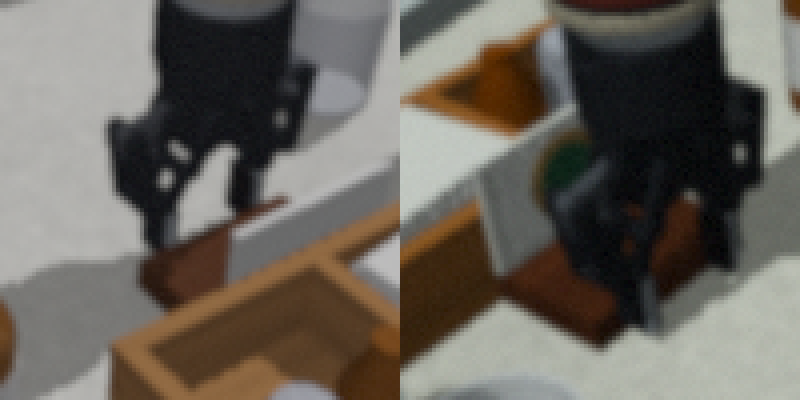

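Now blocked: 20 N and no motion, and the geometry puts the heel about 2 mm from the estimated face. I'll retreat and check.

```bash
python3 -m inch '[0.005,0,0,0,0,0,0.3, 0.012,0,0,0,0,0,0.3, 0.025,0,0,0,0,0,0.3, 0.04,0,0,0,0,0,0.3, 0.05,0,-0.02,0,0,0,0.3]'
python3 -m inch '[0,0,-0.05,0,0,0,0.3, 0,0,-0.1,0,0,0,0.3, 0,0,-0.15,0,0,0,0.3, 0,0,-0.18,0,0,0,0.3, 0,0,-0.18,0,0,0,0.3]'
python3 -m inch '[0.02,0,0,0,0,0,0.3, 0.03,0,0,0,0,0,0.3, 0.03,0,0,0,0,0,0.3, 0.03,0,0,0,0,0,0.3, 0.03,0,0,0,0,0,0.3]'
python3 - <<'E'
from h import *
import cv2
for n in("scene","side","wrist"): cv2.imwrite(f"pics/{n}11.png",optics.get_image(n)[:,:,::-1])
go(.6,.06,.019,79.8)
a=cv2.imread("pics/scene11.png")[170:270,270:370];b=cv2.imread("pics/side11.png")[140:240,130:230]
cv2.imwrite("pics/c12.png",cv2.resize(np.hstack([a,b]),(800,400),interpolation=3))
E
```

```text
clock: 16.2
tool_pos: [0.5447, 0.0712, 0.0383]
eef_rot: [-0.278, -3.126, 0.002]
ft_force: [0.2, -0.9, -0.3]
width: 0.0558
clock: 16.82
tool_pos: [0.5479, 0.0714, 0.2218]
eef_rot: [0.278, 3.125, 0.004]
ft_force: [0.3, -0.9, 0.1]
width: 0.0556
clock: 17.45
tool_pos: [0.518, 0.0762, 0.2192]
eef_rot: [-0.279, -3.129, 0.001]
ft_force: [0.1, 0.1, -0.4]
width: 0.0558
at [0.5179 0.0763 0.2192] shift [-0.0837 -0.0014  0.2002] turn [-0.0003 -0.0001 -0.    ] F [ 0.17 -0.06 -0.08] w 0.0555 t 17.6
```

View pics/c12.png

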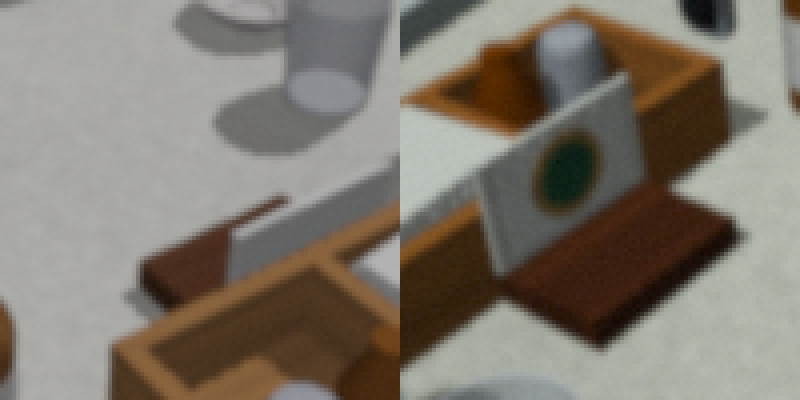

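View pics/wrist11.png

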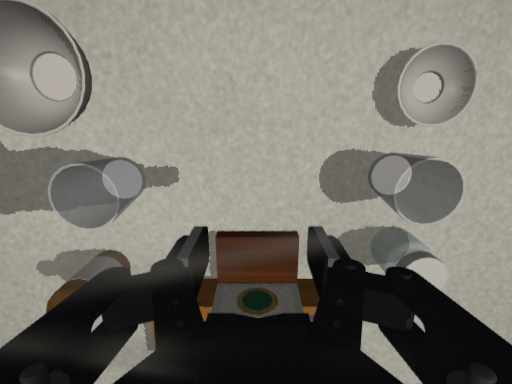

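View pics/side11.png

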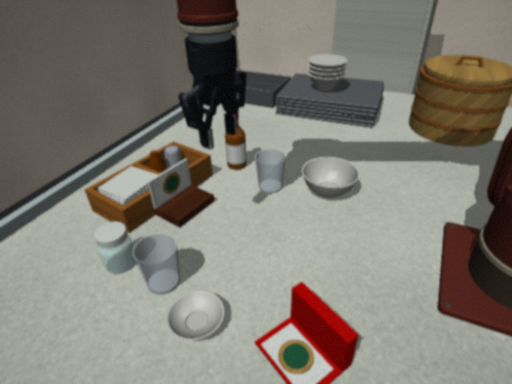

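Run:
```python
from h import *
n=np.array([.984,-.178]);y=np.array([.178,.984]);c=np.array([.678,.039])
def P(l,p):d=p[:2]-c;print(l,np.round(p[:2],4),"caddy x,y",np.round([d@n,d@y],4))
s=lambda u,v,z:ray("side",130+(u-400)/4,140+v/4,z)
P("toe bot near",s(602,350,0));P("toe bot far",s(738,243,0));P("heel near",s(502,282,0));P("heel near z20",s(502,272,.02))
P("panel top near",s(476,178,.09));P("panel top far",s(630,75,.09))
P("w L",wray(217,233,.02));P("w R",wray(298,232,.02))
k=lambda u,v,z:ray("scene",270+u/4,170+v/4,z)
P("sc toeL z20",k(141,265,.02));P("sc toeR z20",k(288,198,.02))
P("caddy face top side near",ray("side",124,210.3,.06));P("caddy top far",ray("side",210.4,155.9,.06))
P("caddy top far12",s(722,63,.06))
a=cv2=None
import cv2
a=cv2.imread("pics/side0.png").astype(int);b=cv2.imread("pics/side11.png").astype(int)
for nm,(x0,x1,y0,y1) in dict(jar=(92,134,219,275),cupb=(134,182,235,294),dish=(165,228,288,340),bowl=(300,360,155,200),cupa=(254,290,148,194)).items():print(nm,abs(a-b)[y0:y1,x0:x1].mean().round(2))
```

```text
toe bot near [0.6113 0.1114] caddy x,y [-0.0785  0.0593]
toe bot far [0.5931 0.003 ] caddy x,y [-0.0771 -0.0505]
heel near [0.6959 0.0868] caddy x,y [0.0091 0.0502]
heel near z20 [0.6821 0.0983] caddy x,y [-0.0065  0.0591]
panel top near [0.6748 0.1077] caddy x,y [-0.0154  0.067 ]
panel top far [ 0.6606 -0.0084] caddy x,y [-0.0087 -0.0497]
w L [0.5874 0.0112] caddy x,y [-0.0842 -0.0435]
w R [0.6048 0.1151] caddy x,y [-0.0856  0.0618]
sc toeL z20 [0.5993 0.0031] caddy x,y [-0.0711 -0.0493]
sc toeR z20 [0.6205 0.1118] caddy x,y [-0.0696  0.0614]
caddy face top side near [0.6961 0.1668] caddy x,y [-0.005  0.129]
caddy top far [ 0.6492 -0.0825] caddy x,y [-0.0067 -0.1247]
caddy top far12 [ 0.6493 -0.0832] caddy x,y [-0.0065 -0.1254]
jar 5.15
cupb 4.95
dish 5.58
bowl 11.82
cupa 8.89
```

The stand is upright and flush along its whole width. The foot's front edge lies at caddy x ≈ -0.077 at both ends, so the heel is at about -0.002 and square within 1°. Bystanders are in place and the arm is clear.

```bash
python3 -c "
from bench import ctrl
print(ctrl.hand_in())"
```

```text
the job is handed in; nothing more can be done
None
```

The stand is upright on its foot with its back against the caddy front, and I handed the job in at about 17.6 s of the 45 s allowed. No verdict is reported.

**What I did:** I tipped the stand onto its foot by pushing from over the panel, while it was about 0.19 m clear of the caddy. I then pushed it back to the caddy, only ever pushing.

**What went wrong on the way:** my first push on the panel was too high, and the stand leaned forward about 15°. I backed off, let it settle upright about 0.09 m from the caddy, and finished by pushing low on the foot's front face.

**Last checks:**
- **Contact:** the final push stopped moving at about 20 N sideways, with about 16 N upward on the tool that I didn't explain. Sliding the stand while I pushed its panel took only 3–4 N.
- **Position:** the side view puts the heel about 2 mm in front of the caddy face, roughly 5 mm to one side and square within about 1°.
- **Disagreements:** the wrist view put the foot about 8 mm further from the caddy than the side view. The scene view put it about 7 mm nearer, and rough side-view readings of the panel's top edge also scattered by several millimetres. I relied on the blocked push and the side view, which fell between the two.
- **Bystanders:** I saw none moved in the pictures. That check was by eye, because my image-difference numbers were affected by shadows.
- **Arm:** clear of everything, with about 0 N on the tool.

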